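Prop the lock cover open and snug up the capsule lock

ROBOT

A 7-joint arm with a two-finger parallel gripper is mounted at the origin on the work surface. World frame = base frame: x ahead of the robot, y to its left, z up, the work surface at z = 0. Lengths are in m, angles in rad, forces in N, time in s.
With the tool pointing down it reaches from about 0.425 to 0.925 m from the base axis. Payload 6.8 kg.
Tool frame: the origin (TCP) lies on the front face of the gripper's body, between the roots of the fingers; the fingertips stand 73 mm ahead of it and the grasp point (between the pads) lies 54 mm ahead of it; z points along the fingers, y is the line along which they close (so a half turn about z gives the same grasp; the last joint's range is limited). The gripper opens to 85 mm and grips with 20 to 120 N. Pads are 22 mm wide; open, the fingers measure 114 mm over their backs; the gripper's body (76 mm by 85 mm) begins 54 mm behind the grasp point. The pads swing forward as they close: fully open they stand 13 mm farther back than shut.
Start: joints at [1.129, 0.477, 0.022, 1.555, -0.011, 1.109, -0.083], TCP at [0.221, -0.638, 0.304] pointing down, gripper open.
Joint ranges: [-2.96, 2.96], [-0.34, 2.1], [-1.41, 1.46], [0.24, 2.44], [-1.37, 4.51], [0.17, 1.92], [-2.96, 2.96]. Speed limits (rad/s): [2.39, 2.39, 3.14, 3.14, 3.14, 3.14, 3.14].

INTERFACE

Orientations are given as a unit quaternion [w, x, y, z].
In Python, from station import bot, optics gives the robot as it stands.
- The arm moves only by the tool drive_tool, never from a script. Its argument "deltas" is a list of rows, each an object with "gripper": the closure in counts, from 0 (fully open) to 255 (shut); "offset": the shift along the tool's x, y, z in units of 1000 mm (1.0 is 1000 mm), a list of three; "angular": the turn, a rotation vector about the tool's x, y, z in units of 45 degrees (1.0 is 45 degrees), a list of three. In form: [{"gripper": gripper, "offset": [dx, dy, dz], "angular": [rx, ry, rz]}, ...]. A call has 1 to 5 rows; each row is the pose to reach, as a shift and turn from the pose commanded when the call began, along the tool's axes at that moment; what a row does not reach only later rows make up. A row lasts 1/10 s, in which the tool goes at most 50 mm and 8.59 degrees, less where a joint would pass 70% of its speed; a pose out of reach is approached as far as the arm can. A call with a number of a shift or a turn outside -1 to 1 is refused whole. A call with a gripper value outside its range is refused whole. The fingers move at their own pace and stop on an object; "grip_force" is the grip in N (left out, the last holds). Time passes only in rows, so rows that repeat a pose let the fingers close. It gives the time, the measured TCP pose, the force, the opening and the grip force at its end, in the units of the state.
- bot.get_obs(): the state, without advancing time (a new reading comes with each control period).
- optics.read_camera(name): name is "scene" or "top" or "wrist"; returns the picture (420x560x3 uint8, blue, green, red); there is no depth.
- optics.camera_model(name): a dict with "fx", "fy", "cx", "cy" (pixels), "dist" ([k1, k2, p1, p2, k3] as OpenCV has them; the pictures are not rectified), "cam_to_world" (4x4, takes a point from camera to world coordinates). Camera axes: x right, y up, looking along -z (the intrinsics and any distortion apply to the point x, -y, -z); pixel columns grow to the right and rows downward; lengths in m; the calibration is good to about 2 mm. A picture is of the moment at which its call begins: read the wrist's pose just before it. camera_model takes no time and is no camera call; for the wrist camera it gives the pose at the moment of the call.
- bot.hand_in(): hands the job in; it is judged then, once.
The state is a dict: "t": time; "q": joint angles; "joint_vel": joint speeds; "joint_torque": joint torques, N m; "eef_pos": TCP position; "tool_rot": TCP orientation; "contact_force": force on the tool from outside, world axes, zero at the start; "torque": the same for the moment, N m; "gripper_width": opening from 0.0 (shut) to 1.0 (fully open); "grasp_force": force on a finger pad.
Only numpy, scipy, OpenCV 4.12 (cv2) and the standard library are available. Lean on these libraries where they do the work, as an engineer would, in place of code of your own. Each camera call takes 0.05 s, during which the arm holds its last target. There are 200 camera calls.

TASK

Lift the clear flip cover over the capsule filling machine's lock knob and leave it propped open on its wire stay. Then turn the lock knob clockwise until you feel the lock plate come up snug against the capsules - firm, but without forcing it, or the capsules are crushed - and let go, leaving the cover propped, the capsules gripped and the other things on the worktop where they are.

Things in the scene. Friction and masses are not known exactly. Their poses are not given: they have to be found in the camera images.
- cover_hinge (a point): Middle of the cover's hinge line on the fixed lock housing. These are the machine's axes: z up, y along the hinge line towards the aluminium filling plate, x from the cover's front edge to its hinge (roughly away from the robot). Grey housing 170 x 164 mm, its flat deck 65 mm above the worktop, the hinge line 4 mm above the deck. The machine is fixed.
- cover_handle (a point): Centre of the cover's pull: a round steel bar, 10 mm thick, 80 mm long along y, on two thin legs 36 mm either side of its middle. Cover shut: 142 mm in front of the hinge line, 62 mm above it, 12 mm ahead of the cover's front face and 22 mm above its top; fingers from above can pinch it front and back and let it turn between them as the cover swings. Axes turn with the cover.
- cover (a joint): Angle of the flip cover (rad), a clear acrylic shell 130 (x) x 124 (y) x 40 mm, 140 g: 0 shut, 2.02 fully back. A hinge spring pulls it shut (about 2 N at the bar); it falls shut unless the stay holds it. The stay drops into its notch once the cover is past about 1.9 (raise it to 1.95); let back from there the cover rests on the stay at about 1.74.
- stay_foot (a point): Foot (6 mm round pin) of the wire stay, an 88 mm steel wire pivoted on the cover's -y side. As the cover lifts, the foot slides by itself along an 8 mm high rail on the deck; past the rail's end it drops by its own weight into the notch, and when the cover is let back it bears on the rail's end. Its centre is 11 mm above the deck on the rail, 3 mm in the notch.
- stay_notch (a point): Middle of the floor of the stay's notch (17 mm long along x, between the rail's end and a block), at deck height, beside the cover on its -y side. Axes are the machine's.
- knob_grip (a point): On the axis of the black lock knob under the cover, 70 mm in front of the hinge line and 20 mm above the deck. The grip is a bar 46 mm long, 14 mm thick, its top 32 mm above the deck, on a round skirt 48 mm across, 9 mm high. x runs along the bar and turns with the knob, z is up. With the cover propped there is 60 mm and more free all round.
- knob (a joint): Angle of the lock knob (rad), grows clockwise seen from above; starts at 0 to 0.4, range to 2.7. Free drag about 0.07 N m. Where the lock plate meets the capsules (0.6 to 1.85 rad) differs and must be felt; from there the torque climbs about 1.2 N m per rad. Snug is 0.1 to 0.2 N m above the free drag; 0.3 above it crushes. Let go, it springs back a little and stays tight.
- lockplate: Steel lock plate, 120 (x) x 56 (y) x 6 mm, low beside the lock housing; the knob drives it along the machine's y, 8 mm per rad. Origin mid leading (+y) edge, hidden under the filling plate. Gripped: it presses on the capsules with over 3 N; over 40 N crushes them. The knob's drag can show either sign once fingers stop: compare with readings taken the same way while it runs free.
- tamper: Bystander: clear acrylic tamping block, 80 x 80 x 20 mm with a round knob on top (46 mm high in all), standing on the filling plate (190 x 190 mm, top 62 mm above the worktop, held by two toggle clamps 90 mm high). Origin under its centre.
- boat: Bystander: stainless steel weighing boat, 85 x 55 x 16 mm, on the worktop beside the lock housing (-y side). Origin under its centre.
- cylinder: Bystander: glass graduated cylinder, 258 mm tall, foot 72 mm across. Origin under its centre.
- tray: Bystander: ribbed plastic capsule loading tray, 150 x 200 x 26 mm. Origin under its centre.
- spatula: Bystander: steel spatula, 190 mm long, lying on the worktop behind the lock housing. Origin under its middle.
- jar: Bystander: jar, 68 mm across, 85 mm high. Origin under its centre.
- mortar: Bystander: ceramic mortar bowl, 110 mm across, 65 mm high. Origin under its centre.

How it is judged:
By the outcome, as a careful person would: the job done as asked, in the order asked, and still so for the second after the job is handed in, with the robot touching nothing.
It also fails if it takes over 72 s, if anything falls off the work surface, if the arm or the gripper's body presses on something with over 40 N, if the wrist force passes 120 N, or if a joint passes its speed limit or range.

## Working session

There is one attempt and no reset: what is moved stays moved. The work goes in short steps, Python scripts to look and compute and a tool call to move; the robot and the scene stay as the last step left them, time stands still between calls to the robot, and variables do not carry over. Pictures are saved under pics/ and viewed, at most 10 in all, crops included, and the job is handed in when it is done.

Besides the shell and the picture viewer there is one more tool, called after "Emit:" by a JSON object that holds its "fn" and its "kwargs", one argument or row to a line. drive_tool: Moves the arm, as the interface text tells. Its arguments: {"type":"object","properties":{"deltas":{"type":"array"},"grip_force":{"type":"number"}},"required":["deltas"]}

```bash
ls; mkdir -p pics
python3 - <<'E'
from station import bot, optics
import cv2,numpy as np
o=bot.get_obs(); print(o)
for n in ("scene","top"):
    cv2.imwrite(f"pics/{n}0.png",optics.read_camera(n)); m=optics.camera_model(n); print(n,{k:np.round(v,4).tolist() for k,v in m.items()})
E
```

```text
pics
{'t': 0.0, 'q': array([ 1.12892723,  0.47778771,  0.02233309,  1.55645282, -0.01149513,
        1.1093039 , -0.08307378]), 'joint_vel': array([-0.00125843,  0.00052923, -0.00013066,  0.00046541,  0.0004128 ,
       -0.00087855, -0.00011448]), 'joint_torque': array([-3.62901237e-04, -5.96467888e+01,  1.60788383e+00, -2.81202292e+01,
        1.24152331e-02,  9.30056238e-03, -5.33554658e-05]), 'eef_pos': array([ 0.22098055, -0.63731366,  0.3029332 ]), 'tool_rot': array([-8.85289199e-04,  9.86102011e-01,  1.66138476e-01, -2.18410035e-04]), 'contact_force': array([-0.35895573,  0.13190224, -0.3896493 ]), 'torque': array([-0.06673789,  0.04334804,  0.01619303]), 'grasp_force': 0.0, 'gripper_width': 1.0008782443859858}
scene {'fx': 514.0639, 'fy': 514.0639, 'cx': 290.2282, 'cy': 220.462, 'dist': [-0.1684, 0.0, 0.0, 0.0, 0.0], 'cam_to_world': [[0.8931, -0.2654, 0.3632, 1.1762], [0.4493, 0.4852, -0.7502, -1.258], [0.0229, 0.8332, 0.5526, 1.0357], [0.0, 0.0, 0.0, 1.0]]}
top {'fx': 425.5088, 'fy': 425.5088, 'cx': 278.6163, 'cy': 202.3578, 'dist': [0.0152, 0.0, 0.0, 0.0, 0.0], 'cam_to_world': [[0.0232, 0.9817, -0.1892, 0.3156], [-0.9996, 0.0202, -0.0179, -0.0058], [-0.0138, 0.1895, 0.9818, 1.2245], [0.0, 0.0, 0.0, 1.0]]}
```

View pics/scene0.png

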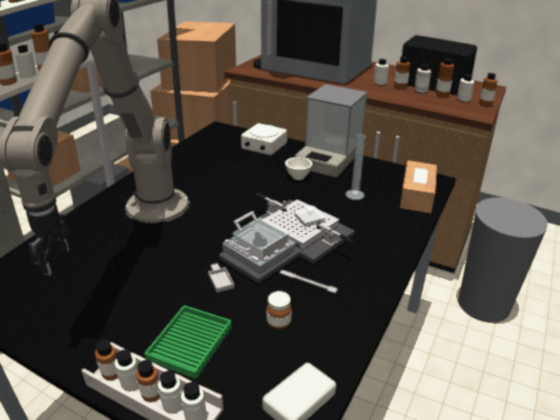

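View pics/top0.png

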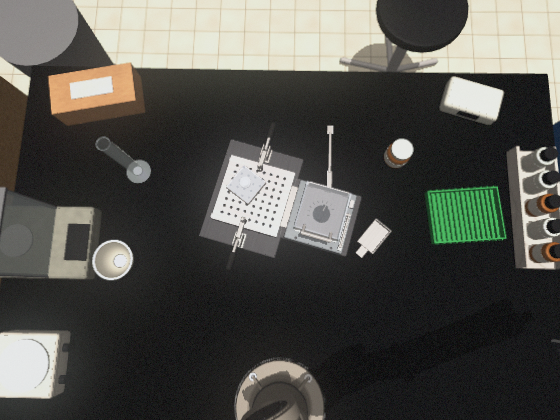

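The machine's lock housing sits at about (320,217) in the top picture, with the cover pull at about (316,238) and the filling plate at (253,195). In the scene picture the housing is at about (262,245). Next I enlarge the housing in both pictures.

```bash
cat > h.py <<'E'
from station import bot, optics
import cv2,numpy as np
def KM(n):
    m=optics.camera_model(n); return np.array([[m['fx'],0,m['cx']],[0,m['fy'],m['cy']],[0,0,1]]),np.array(m['dist']),np.array(m['cam_to_world'])
def ray(n,uv,M=None):
    K,d,T=M or KM(n); u=cv2.undistortPoints(np.array([[uv]],float),K,d)[0,0]
    v=T[:3,:3]@np.array([u[0],-u[1],-1]); return T[:3,3],v/np.linalg.norm(v)
def plane(n,uv,z,M=None):
    o,v=ray(n,uv,M); return o+v*(z-o[2])/v[2]
def proj(n,P,M=None):
    K,d,T=M or KM(n); p=(np.atleast_2d(P)-T[:3,3])@T[:3,:3]*[1,-1,-1]
    return cv2.projectPoints(p,np.zeros(3),np.zeros(3),K,d)[0][:,0]
def tri(n1,a,n2,b,M1=None,M2=None):
    o1,v1=ray(n1,a,M1);o2,v2=ray(n2,b,M2)
    s=np.linalg.lstsq(np.c_[v1,-v2],o2-o1,rcond=None)[0]; p,q=o1+v1*s[0],o2+v2*s[1]
    return (p+q)/2,np.linalg.norm(p-q)
E
python3 - <<'E'
import cv2,numpy as np
a=cv2.imread('pics/top0.png')[165:265,270:380]; b=cv2.imread('pics/scene0.png')[200:285,205:315]
f=lambda x:cv2.resize(x,(400,int(x.shape[0]*400/x.shape[1])),interpolation=cv2.INTER_CUBIC)
a,b=f(a),f(b); h=max(a.shape[0],b.shape[0]); c=np.zeros((h,800,3),np.uint8); c[:a.shape[0],:400]=a;c[:b.shape[0],400:]=b
cv2.imwrite('pics/c0.png',cv2.convertScaleAbs(c,alpha=1.2))
E
```

```text
(no output)
```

View pics/c0.png

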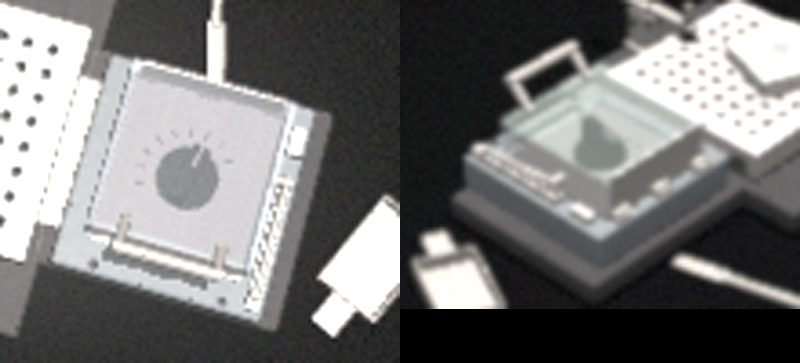

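Left (top view): the bar runs from about crop (115,244) to (228,275), the deck corners are near (107,55), (312,108), (262,318) and (52,262), and the knob is at (187,177). Right (scene view): the bar runs from about (507,79) to (576,42).

Run:
```python
from h import *
t=lambda x,y:(270+x/3.636-.36,165+y/3.636-.36); s=lambda x,y:(205+(x-400)/3.636-.36,200+y/3.636-.36)
for n,p,z in [('barL',t(115,244),.131),('barR',t(228,275),.131),('TL',t(107,55),.065),('TR',t(312,108),.065),('BR',t(262,318),.065),('BL',t(52,262),.065),('knob',t(187,177),.085)]:
    print(n,plane('top',p,z).round(4))
for n,p,z in [('barL',s(507,79),.131),('barR',s(576,42),.131)]: print('s',n,plane('scene',p,z).round(4))
print(tri('top',t(115,244),'scene',s(576,42)),tri('top',t(228,275),'scene',s(507,79)))
o=bot.get_obs();print(KM('wrist')[2].round(3))
```

```text
barL [ 0.4503 -0.0461  0.131 ]
barR [ 0.43   -0.1261  0.131 ]
TL [ 0.6047 -0.0404  0.065 ]
TR [ 0.5661 -0.1974  0.065 ]
BR [ 0.4054 -0.1585  0.065 ]
BL [ 0.4438 -0.0014  0.065 ]
knob [ 0.5073 -0.1007  0.085 ]
s barL [ 0.4277 -0.1199  0.131 ]
s barR [ 0.4503 -0.0392  0.131 ]
(array([ 0.45148829, -0.04488265,  0.13430134]), np.float64(0.0038324231982877085)) (array([ 0.43025694, -0.12520817,  0.13487222]), np.float64(0.0015512718900408766))
[[ 0.329  0.905  0.27   0.289]
 [-0.944  0.316  0.093 -0.614]
 [-0.001 -0.286  0.958  0.374]
 [ 0.     0.     0.     1.   ]]
```

```bash
cat >> h.py <<'E'
from scipy.spatial.transform import Rotation as R
def cur():
    o=bot.get_obs(); q=o['tool_rot']; return o,np.array(o['eef_pos']),R.from_quat([q[1],q[2],q[3],q[0]])
def down(yaw_y):  # tool pointing down, tool y at world yaw (deg)
    a=np.radians(yaw_y); y=np.array([np.cos(a),np.sin(a),0]); z=np.array([0,0,-1.]); return R.from_matrix(np.c_[np.cross(y,z),y,z])
def delta(p,Rt,p0=None,R0=None):
    if p0 is None: _,p0,R0=cur()
    return R0.inv().apply(np.array(p)-p0).round(4), ((R0.inv()*Rt).as_rotvec()/(np.pi/4)).round(4)
E
python3 - <<'E'
from h import *
print(delta([.440,-.085,.28],down(-13.9)))
E
```

```text
(array([ 0.3879, -0.4501,  0.0237]), array([-2.0000e-03, -9.0000e-04, -1.2661e+00]))
```

Emit:
{"fn": "drive_tool", "kwargs": {
  "deltas": [
    {"gripper":100,"offset":[0.032,-0.037,0.002],"angular":[0,0,-0.1]},
    {"gripper":100,"offset":[0.064,-0.074,0.004],"angular":[0,0,-0.2]},
    {"gripper":100,"offset":[0.096,-0.111,0.006],"angular":[0,0,-0.3]},
    {"gripper":100,"offset":[0.128,-0.148,0.008],"angular":[0,0,-0.4]},
    {"gripper":100,"offset":[0.16,-0.185,0.01],"angular":[0,0,-0.5]}
  ],
  "grip_force": 20
}}

```text
t: 0.6
eef_pos: [0.312, -0.4085, 0.2936]
tool_rot: [-0.0, 0.934, 0.357, -0.0]
contact_force: [1.2, 0.6, 0.2]
gripper_width: 0.607
grasp_force: 0.0
```

Run:
```python
from h import *
print(delta([.440,-.085,.28],down(-13.9)),cur()[0]['q'].round(2),cur()[0]['gripper_width'])
```

```text
(array([ 0.3111, -0.1558,  0.0136]), array([-5.00e-04,  0.00e+00, -7.62e-01])) [ 0.92  0.23 -0.15  1.94  0.04  0.97 -0.08] 0.6070071703497892
```

Emit:
{"fn": "drive_tool", "kwargs": {
  "deltas": [
    {"gripper":150,"offset":[0.038,-0.019,0.002],"angular":[0,0,-0.09]},
    {"gripper":150,"offset":[0.076,-0.038,0.004],"angular":[0,0,-0.18]},
    {"gripper":150,"offset":[0.114,-0.057,0.006],"angular":[0,0,-0.27]},
    {"gripper":150,"offset":[0.152,-0.076,0.007],"angular":[0,0,-0.36]},
    {"gripper":150,"offset":[0.19,-0.095,0.008],"angular":[0,0,-0.45]}
  ]
}}

```text
t: 1.1
eef_pos: [0.3907, -0.2116, 0.2858]
tool_rot: [-0.0, 0.857, 0.515, -0.0]
contact_force: [2.2, -0.2, -0.0]
gripper_width: 0.411
grasp_force: 0.0
```

Emit:
{"fn": "drive_tool", "kwargs": {
  "deltas": [
    {"gripper":150,"offset":[0.03,-0.004,0.002],"angular":[0,0,-0.08]},
    {"gripper":150,"offset":[0.07,-0.008,0.004],"angular":[0,0,-0.16]},
    {"gripper":150,"offset":[0.11,-0.012,0.006],"angular":[0,0,-0.24]},
    {"gripper":150,"offset":[0.134,-0.015,0.006],"angular":[0,0,-0.31]},
    {"gripper":150,"offset":[0.134,-0.015,0.006],"angular":[0,0,-0.31]}
  ]
}}

```text
t: 1.6
eef_pos: [0.4416, -0.0845, 0.2799]
tool_rot: [-0.0, 0.787, 0.617, 0.001]
contact_force: [-0.4, -0.1, -0.7]
gripper_width: 0.411
grasp_force: 0.0
```

Run:
```python
from h import *
print(delta([.440,-.085,.28],down(-13.9)),cur()[0]['q'].round(2),cur()[0]['gripper_width'])
M=KM('wrist'); im=optics.read_camera('wrist'); cv2.imwrite('pics/w1.png',im)
E=np.array([[.4503,-.0461,.131],[.430,-.1261,.131]]); print(proj('wrist',E,M)); np.savez('w1.npz',K=M[0],d=M[1],T=M[2])
```

```text
(array([-0.0009, -0.0014, -0.0001]), array([ 0.0003, -0.0019,  0.0033])) [ 0.5   0.17 -0.49  2.07  0.1   0.92 -0.28] 0.41098158300944015
[[273.92599562 168.31992532]
 [273.02592241 267.05275747]]
```

View pics/w1.png

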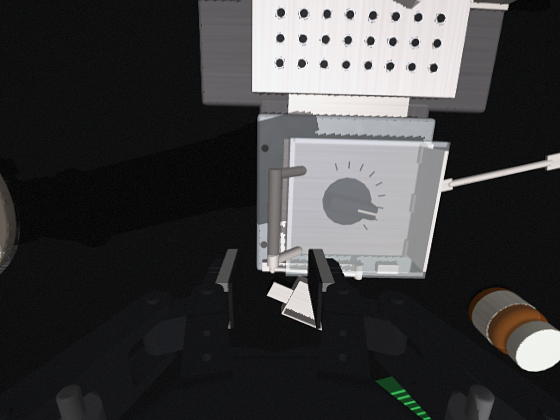

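The wrist view shows the bar from about (276,168) to (273,271), within a few pixels of my prediction and centred between the fingers. The knob is near (350,201). I'll go down onto the bar now.

Emit:
{"fn": "drive_tool", "kwargs": {
  "deltas": [
    {"gripper":150,"offset":[-0.003,-0.001,0.03],"angular":[0,0,0]},
    {"gripper":150,"offset":[-0.003,-0.001,0.06],"angular":[0,0,0]},
    {"gripper":150,"offset":[-0.003,-0.001,0.08],"angular":[0,0,0]},
    {"gripper":150,"offset":[-0.003,-0.001,0.09],"angular":[0,0,0]},
    {"gripper":150,"offset":[-0.003,-0.001,0.09],"angular":[0,0,0]}
  ]
}}

```text
t: 2.15
eef_pos: [0.4379, -0.0916, 0.1888]
tool_rot: [-0.001, 0.789, 0.614, -0.001]
contact_force: [-0.6, -0.2, 0.0]
gripper_width: 0.412
grasp_force: 0.0
```

Emit:
{"fn": "drive_tool", "kwargs": {
  "deltas": [
    {"gripper":245,"offset":[0,0,0],"angular":[0,0,0]},
    {"gripper":245,"offset":[0,0,0],"angular":[0,0,0]},
    {"gripper":245,"offset":[0,0,0],"angular":[0,0,0]},
    {"gripper":245,"offset":[0,0,0],"angular":[0,0,0]},
    {"gripper":245,"offset":[0,0,0],"angular":[0,0,0]}
  ],
  "grip_force": 25
}}

```text
t: 2.65
eef_pos: [0.4389, -0.0909, 0.1904]
tool_rot: [0.0, 0.789, 0.614, -0.0]
contact_force: [-3.0, -0.5, 6.3]
gripper_width: 0.102
grasp_force: 25.7
```

Emit:
{"fn": "drive_tool", "kwargs": {
  "deltas": [
    {"gripper":245,"offset":[0,0.0047,-0.0098],"angular":[0,0,0]},
    {"gripper":245,"offset":[0,0.01,-0.0192],"angular":[0,0,0]},
    {"gripper":245,"offset":[0,0.016,-0.0282],"angular":[0,0,0]},
    {"gripper":245,"offset":[0,0.0226,-0.0368],"angular":[0,0,0]},
    {"gripper":245,"offset":[0,0.0298,-0.0449],"angular":[0,0,0]}
  ]
}}

```text
t: 3.15
eef_pos: [0.4664, -0.0982, 0.2353]
tool_rot: [-0.001, 0.789, 0.614, -0.002]
contact_force: [-8.6, -0.2, 3.7]
gripper_width: 0.103
grasp_force: 25.1
```

Emit:
{"fn": "drive_tool", "kwargs": {
  "deltas": [
    {"gripper":245,"offset":[0,0.016,-0.0145],"angular":[0,0,0]},
    {"gripper":245,"offset":[0,0.0338,-0.0267],"angular":[0,0,0]},
    {"gripper":245,"offset":[0,0.0531,-0.0364],"angular":[0,0,0]},
    {"gripper":245,"offset":[0,0.0737,-0.0432],"angular":[0,0,0]},
    {"gripper":245,"offset":[0,0.0949,-0.0471],"angular":[0,0,0]}
  ]
}}

```text
t: 3.65
eef_pos: [0.5608, -0.1229, 0.2839]
tool_rot: [0.001, 0.789, 0.614, -0.0]
contact_force: [-2.6, -2.0, -0.4]
gripper_width: 0.107
grasp_force: 25.2
```

Emit:
{"fn": "drive_tool", "kwargs": {
  "deltas": [
    {"gripper":245,"offset":[0,0.0189,-0.0009],"angular":[0,0,0]},
    {"gripper":245,"offset":[0,0.0378,0.0004],"angular":[0,0,0]},
    {"gripper":245,"offset":[0,0.0564,0.0041],"angular":[0,0,0]},
    {"gripper":245,"offset":[0,0.0743,0.0099],"angular":[0,0,0]},
    {"gripper":245,"offset":[0,0.0915,0.018],"angular":[0,0,0]}
  ]
}}

```text
t: 4.15
eef_pos: [0.6497, -0.146, 0.2652]
tool_rot: [0.001, 0.79, 0.614, -0.0]
contact_force: [-2.9, -3.5, 2.2]
gripper_width: 0.101
grasp_force: 25.2
```

Emit:
{"fn": "drive_tool", "kwargs": {
  "deltas": [
    {"gripper":245,"offset":[0,0.0115,0.0069],"angular":[0,0,0]},
    {"gripper":245,"offset":[0,0.0203,0.0132],"angular":[0,0,0]},
    {"gripper":245,"offset":[0,0.0287,0.0201],"angular":[0,0,0]},
    {"gripper":245,"offset":[0,0.0365,0.0276],"angular":[0,0,0]},
    {"gripper":245,"offset":[0,0.0365,0.0276],"angular":[0,0,0]}
  ]
}}

```text
t: 4.65
eef_pos: [0.6849, -0.1551, 0.2362]
tool_rot: [0.001, 0.79, 0.614, -0.0]
contact_force: [-1.4, -5.6, 2.9]
gripper_width: 0.103
grasp_force: 25.6
```

Emit:
{"fn": "drive_tool", "kwargs": {
  "deltas": [
    {"gripper":245,"offset":[0,0,0],"angular":[0,0,0]},
    {"gripper":245,"offset":[0,0,0],"angular":[0,0,0]},
    {"gripper":245,"offset":[0,0,0],"angular":[0,0,0]}
  ]
}}

```text
t: 4.95
eef_pos: [0.6842, -0.1548, 0.237]
tool_rot: [0.001, 0.79, 0.614, -0.0]
contact_force: [-2.1, -4.2, 1.3]
gripper_width: 0.105
grasp_force: 25.6
```

Run:
```python
from h import *
a=optics.read_camera('top')[140:270,260:400]; b=optics.read_camera('scene')[160:290,195:335]
f=lambda x:cv2.resize(x,(400,371),interpolation=cv2.INTER_CUBIC)
cv2.imwrite('pics/c2.png',cv2.convertScaleAbs(np.hstack([f(a),f(b)]),alpha=1.2)); o=cur()[0]; print(o['contact_force'],o['eef_pos'])
```

```text
[-2.24211749 -5.14330858  2.13779982] [ 0.68422796 -0.15480743  0.2370964 ]
```

View pics/c2.png

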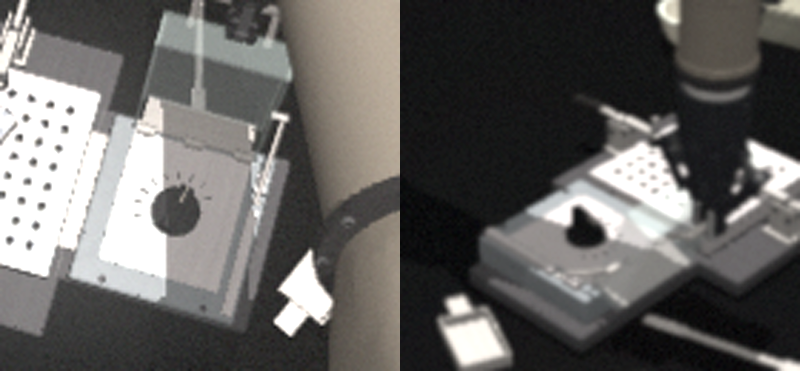

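The top view shows the cover swung fully back. The stay wire runs from about crop (283,118) to (262,190), and the knob is uncovered at (176,210). I'll let the cover back slowly onto the stay.

Emit:
{"fn": "drive_tool", "kwargs": {
  "deltas": [
    {"gripper":245,"offset":[0,-0.0078,-0.0075],"angular":[0,0,0]},
    {"gripper":245,"offset":[0,-0.012,-0.011],"angular":[0,0,0]},
    {"gripper":245,"offset":[0,-0.0162,-0.0144],"angular":[0,0,0]},
    {"gripper":245,"offset":[0,-0.0206,-0.0176],"angular":[0,0,0]},
    {"gripper":245,"offset":[0,-0.025,-0.0207],"angular":[0,0,0]}
  ]
}}

```text
t: 5.55
eef_pos: [0.6601, -0.1482, 0.258]
tool_rot: [0.001, 0.789, 0.614, 0.0]
contact_force: [-0.4, -4.9, 1.4]
gripper_width: 0.103
grasp_force: 25.5
```

Emit:
{"fn": "drive_tool", "kwargs": {
  "deltas": [
    {"gripper":245,"offset":[0,-0.002,-0.0015],"angular":[0,0,0]},
    {"gripper":245,"offset":[0,-0.003,-0.0022],"angular":[0,0,0]},
    {"gripper":245,"offset":[0,-0.003,-0.0022],"angular":[0,0,0]}
  ]
}}

```text
t: 5.85
eef_pos: [0.6573, -0.1474, 0.2601]
tool_rot: [0.001, 0.789, 0.614, 0.0]
contact_force: [-0.4, -6.0, 1.5]
gripper_width: 0.103
grasp_force: 25.4
```

Emit:
{"fn": "drive_tool", "kwargs": {
  "deltas": [
    {"gripper":245,"offset":[0,-0.002,-0.0015],"angular":[0,0,0]},
    {"gripper":245,"offset":[0,-0.004,-0.0025],"angular":[0,0,0]},
    {"gripper":245,"offset":[0,-0.004,-0.0025],"angular":[0,0,0]}
  ]
}}

```text
t: 6.15
eef_pos: [0.654, -0.1464, 0.2625]
tool_rot: [0.002, 0.789, 0.614, 0.001]
contact_force: [2.0, -5.8, -2.8]
gripper_width: 0.104
grasp_force: 25.1
```

Run:
```python
from h import *
xm=np.array([.9707,-.2402,0]);ym=np.array([.2402,.9707,0])
o=cur()[0]; print(o['contact_force']@xm,o['contact_force']@ym,o['contact_force'][2],o['eef_pos'])
w=optics.read_camera('wrist'); b=optics.read_camera('top')[170:260,310:380]
b=cv2.resize(b,(327,420),interpolation=cv2.INTER_CUBIC); w=cv2.resize(w,(473,355)); c=np.zeros((420,800,3),np.uint8); c[:,:327]=cv2.convertScaleAbs(b,alpha=1.2); c[:355,327:]=w
cv2.imwrite('pics/c3.png',c)
```

```text
3.286564875277777 -5.149442838493586 -2.847356248737004 [ 0.65395717 -0.14638803  0.26252775]
```

View pics/c3.png

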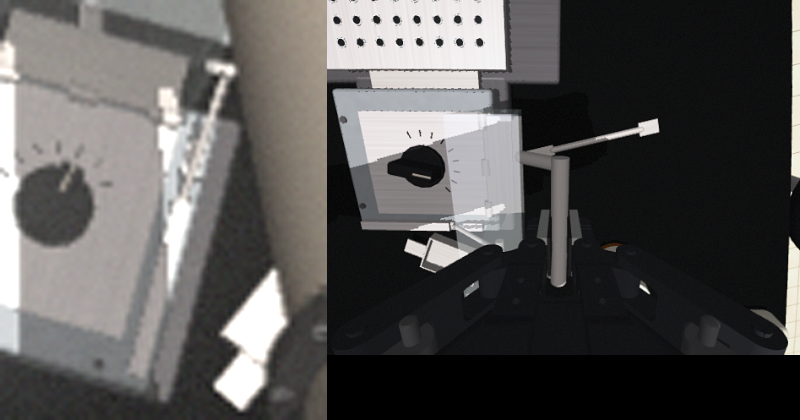

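The wrist view shows the bar still between the fingers, at about (560,220), with the cover raised. The reaction is +3.3 N along x and −2.8 N along z, against closing, so the stay is bearing. I'll relax that preload, open a little and rise.

Emit:
{"fn": "drive_tool", "kwargs": {
  "deltas": [
    {"gripper":245,"offset":[0,0.004,0.0025],"angular":[0,0,0]},
    {"gripper":212,"offset":[0,0.004,0.0025],"angular":[0,0,0]},
    {"gripper":208,"offset":[0,0.004,0.0025],"angular":[0,0,0]},
    {"gripper":208,"offset":[0,0.004,-0.003],"angular":[0,0,0]},
    {"gripper":208,"offset":[0,0.004,-0.01],"angular":[0,0,0]}
  ]
}}

```text
t: 6.75
eef_pos: [0.6568, -0.145, 0.2721]
tool_rot: [-0.0, 0.789, 0.615, 0.0]
contact_force: [-0.8, -0.6, -0.0]
gripper_width: 0.188
grasp_force: 0.0
```

Emit:
{"fn": "drive_tool", "kwargs": {
  "deltas": [
    {"gripper":208,"offset":[0,0,-0.02],"angular":[0,0,0]},
    {"gripper":208,"offset":[0,0,-0.05],"angular":[0,0,0]},
    {"gripper":208,"offset":[0,0,-0.09],"angular":[0,0,0]},
    {"gripper":208,"offset":[0,0,-0.13],"angular":[0,0,0]},
    {"gripper":208,"offset":[0,0,-0.13],"angular":[0,0,0]}
  ]
}}

```text
t: 7.25
eef_pos: [0.6589, -0.1451, 0.4099]
tool_rot: [0.004, 0.789, 0.615, 0.004]
contact_force: [1.5, 0.3, -0.1]
gripper_width: 0.183
grasp_force: 0.0
```

Run:
```python
from h import *
o=cur()[0]; print(o['eef_pos'],o['q'].round(2))
M=KM('wrist');w=optics.read_camera('wrist'); b=optics.read_camera('top')[160:260,275:385]
np.savez('w4.npz',K=M[0],d=M[1],T=M[2]); cv2.imwrite('pics/w4.png',w)
b=cv2.resize(b,(327,297),interpolation=cv2.INTER_CUBIC); w=cv2.resize(w,(473,355)); c=np.zeros((355,800,3),np.uint8); c[:297,:327]=cv2.convertScaleAbs(b,alpha=1.2); c[:355,327:]=w
cv2.imwrite('pics/c4.png',c)
k=plane('top',(270+187/3.636-.36,165+177/3.636-.36),.085)
```

```text
[ 0.65886467 -0.1450675   0.4098646 ] [ 0.42  0.44 -0.43  1.41  0.18  1.33 -0.26]
```

View pics/c4.png

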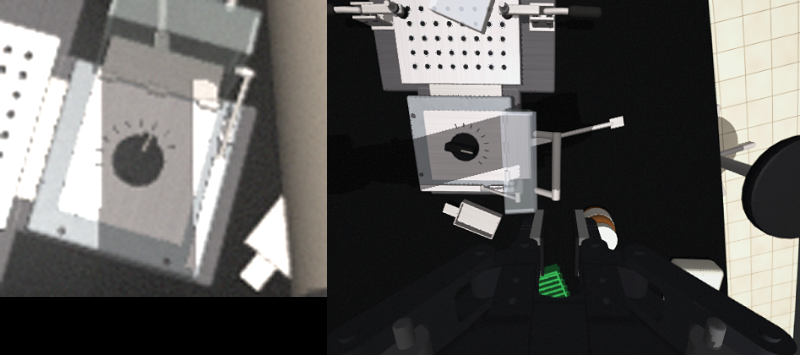

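The cover rests propped on its stay. In the wrist view the knob is near composite (463,148) and its bar lies roughly along the machine's x. I'll move over the knob and measure from nearer.

Run:
```python
from h import *
print(delta([.5073,-.1007,.28],down(-13.9)))
```

```text
(array([ 0.0065, -0.1566,  0.1232]), array([ 0.0044, -0.0006, -0.0055]))
```

Emit:
{"fn": "drive_tool", "kwargs": {
  "deltas": [
    {"gripper":150,"offset":[0.002,-0.04,0],"angular":[0,0,0]},
    {"gripper":150,"offset":[0.003,-0.08,0],"angular":[0,0,0]},
    {"gripper":150,"offset":[0.0065,-0.12,0],"angular":[0,0,0]},
    {"gripper":150,"offset":[0.0065,-0.157,0],"angular":[0,0,0]},
    {"gripper":150,"offset":[0.0065,-0.157,0.04],"angular":[0,0,0]}
  ]
}}

```text
t: 7.85
eef_pos: [0.5046, -0.0997, 0.3655]
tool_rot: [0.003, 0.789, 0.615, 0.002]
contact_force: [1.2, 0.1, -0.0]
gripper_width: 0.409
grasp_force: 0.0
```

Emit:
{"fn": "drive_tool", "kwargs": {
  "deltas": [
    {"gripper":110,"offset":[0,0,0.04],"angular":[0,0,0]},
    {"gripper":110,"offset":[0,0,0.083],"angular":[0,0,0]},
    {"gripper":110,"offset":[0,0,0.083],"angular":[0,0,0]}
  ]
}}

```text
t: 8.15
eef_pos: [0.502, -0.1008, 0.273]
tool_rot: [-0.004, 0.789, 0.615, -0.004]
contact_force: [-1.5, -0.6, 0.1]
gripper_width: 0.567
grasp_force: 0.0
```

Run:
```python
from h import *
o=cur()[0]; print(o['eef_pos'],o['q'].round(2),o['gripper_width'])
M=KM('wrist');w=optics.read_camera('wrist'); np.savez('w5.npz',K=M[0],d=M[1],T=M[2]); cv2.imwrite('pics/w5.png',w)
u,v=proj('wrist',[.5073,-.1007,.085],M)[0].astype(int); print(u,v)
c=w[v-70:v+70,u-90:u+90]; cv2.imwrite('pics/c5.png',cv2.resize(c,None,fx=4,fy=4,interpolation=cv2.INTER_CUBIC))
```

```text
[ 0.50198809 -0.10079377  0.27302283] [ 0.47  0.29 -0.47  1.94  0.15  0.96 -0.31] 0.5673970695417432
282 202
```

View pics/c5.png

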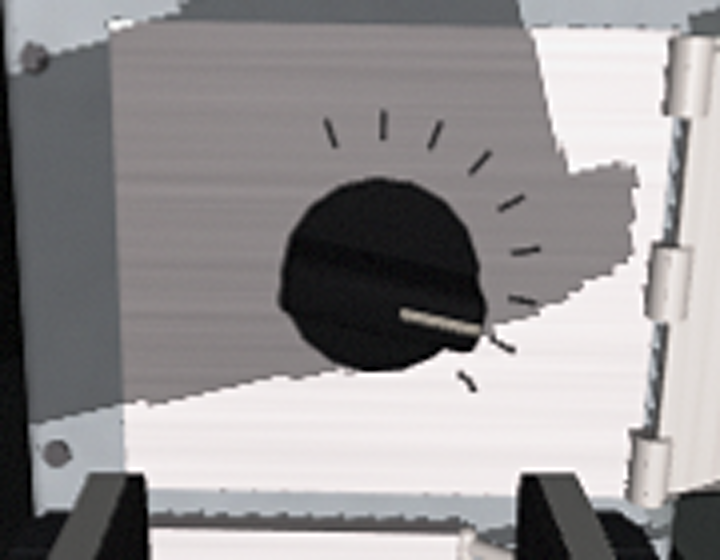

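The close view shows the skirt circle centred at about crop (380,275). The white pointer on the bar top runs from (402,314) to (482,330).

Run:
```python
from h import *
d=np.load('w5.npz'); M=(d['K'],d['d'],d['T'])
p=lambda x,y,z:plane('wrist',(192+x/4-.4,132+y/4-.4),z,M)
c=p(380,275,.074); a=p(402,314,.097);b=p(482,330,.097)
yaw=np.degrees(np.arctan2(*(b-a)[1::-1])); print(c,a,b,yaw)
t=b[:2]-a[:2]; t/=np.linalg.norm(t); print('axis off line',np.cross(t,c[:2]-a[:2]), 'end dist',np.linalg.norm(b-c))
for y in (yaw+90,yaw-90): print(y,delta([c[0],c[1],.28],down(y)),delta([c[0],c[1],.15],down(y)))
```

```text
[ 0.51085734 -0.10219817  0.074     ] [ 0.51430913 -0.10593981  0.097     ] [ 0.53065935 -0.11378529  0.097     ] -25.633529320424614
axis off line 0.0018800924016167293 end dist 0.03248662913655468
64.36647067957539 (array([ 0.0003,  0.0069, -0.0038]), array([-0.0079, -0.006 , -1.7447])) (array([0.0003, 0.0079, 0.1262]), array([-0.0079, -0.006 , -1.7447]))
-115.63352932042461 (array([ 0.0003,  0.0069, -0.0038]), array([-0.0064,  0.0083,  2.2553])) (array([0.0003, 0.0079, 0.1262]), array([-0.0064,  0.0083,  2.2553]))<stdin>:6: DeprecationWarning: Arrays of 2-dimensional vectors are deprecated. Use arrays of 3-dimensional vectors instead. (deprecated in NumPy 2.0)
```

Emit:
{"fn": "drive_tool", "kwargs": {
  "deltas": [
    {"gripper":110,"offset":[0,0.006,0],"angular":[0,0,-0.18]},
    {"gripper":110,"offset":[0,0.006,0],"angular":[0,0,-0.36]},
    {"gripper":110,"offset":[0,0.006,0],"angular":[0,0,-0.54]},
    {"gripper":110,"offset":[0,0.006,0],"angular":[0,0,-0.72]},
    {"gripper":110,"offset":[0,0.006,0],"angular":[0,0,-0.9]}
  ]
}}

```text
t: 8.7
eef_pos: [0.5131, -0.1025, 0.2812]
tool_rot: [0.001, 0.525, 0.851, 0.001]
contact_force: [-0.3, 0.2, -0.9]
gripper_width: 0.569
grasp_force: 0.0
```

Emit:
{"fn": "drive_tool", "kwargs": {
  "deltas": [
    {"gripper":110,"offset":[0,0,0],"angular":[0,0,-0.18]},
    {"gripper":110,"offset":[0,0,0],"angular":[0,0,-0.36]},
    {"gripper":110,"offset":[0,0,0],"angular":[0,0,-0.54]},
    {"gripper":110,"offset":[0,0,0],"angular":[0,0,-0.72]},
    {"gripper":110,"offset":[0,0,0],"angular":[0,0,-0.845]}
  ]
}}

```text
t: 9.2
eef_pos: [0.5131, -0.1026, 0.2812]
tool_rot: [0.001, 0.22, 0.976, -0.0]
contact_force: [0.4, 0.6, 0.6]
gripper_width: 0.571
grasp_force: 0.0
```

Emit:
{"fn": "drive_tool", "kwargs": {
  "deltas": [
    {"gripper":110,"offset":[0,0,0.03],"angular":[0,0,0]},
    {"gripper":110,"offset":[0,0,0.06],"angular":[0,0,0]},
    {"gripper":110,"offset":[0,0,0.06],"angular":[0,0,0]}
  ]
}}

```text
t: 9.5
eef_pos: [0.5109, -0.1028, 0.2176]
tool_rot: [-0.002, 0.222, 0.975, -0.0]
contact_force: [-0.7, 0.8, 0.4]
gripper_width: 0.57
grasp_force: 0.0
```

Run:
```python
from h import *
o,p,r=cur(); print(p,o['q'].round(2),o['gripper_width'],delta([.51,-.1025,.151],down(64.4)),o['torque'].round(3))
M=KM('wrist');w=optics.read_camera('wrist'); np.savez('w6.npz',K=M[0],d=M[1],T=M[2]); cv2.imwrite('pics/w6.png',w)
t=np.array([.9016,-.4327,0]);c=np.array([.51,-.1025,.097]); print(proj('wrist',[c-.023*t,c,c+.023*t],M))
```

```text
[ 0.51093396 -0.10283636  0.21763799] [ 0.63  0.41 -0.68  1.97  0.34  0.88  0.9 ] 0.5695861149561154 (array([ 0.0007, -0.    ,  0.0666]), array([-0.0018, -0.0046, -0.0016])) [ 0.     0.03  -0.015]
[[275.68247582 198.51155697]
 [275.62708984 230.41396491]
 [275.57467187 260.31511929]]
```

View pics/w6.png

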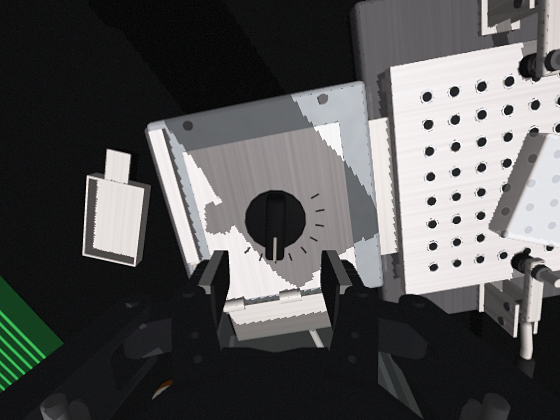

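The wrist view shows the knob bar vertical at column 275, midway between the fingers (about 225 and 330), so it's aligned. I'll go down and grip.

Emit:
{"fn": "drive_tool", "kwargs": {
  "deltas": [
    {"gripper":130,"offset":[0,0,0.03],"angular":[0,0,0]},
    {"gripper":130,"offset":[0,0,0.055],"angular":[0,0,0]},
    {"gripper":130,"offset":[0,0,0.064],"angular":[0,0,0]},
    {"gripper":130,"offset":[0,0,0.064],"angular":[0,0,0]},
    {"gripper":130,"offset":[0,0,0.064],"angular":[0,0,0]}
  ]
}}

```text
t: 10.05
eef_pos: [0.5132, -0.1025, 0.1565]
tool_rot: [0.001, 0.222, 0.975, 0.0]
contact_force: [0.1, 0.4, -0.3]
gripper_width: 0.49
grasp_force: 0.0
```

Emit:
{"fn": "drive_tool", "kwargs": {
  "deltas": [
    {"gripper":240,"offset":[0,0,0],"angular":[0,0,0]},
    {"gripper":240,"offset":[0,0,0],"angular":[0,0,0]},
    {"gripper":240,"offset":[0,0,0],"angular":[0,0,0]},
    {"gripper":240,"offset":[0,0,0],"angular":[0,0,0]},
    {"gripper":240,"offset":[0,0,0],"angular":[0,0,0]}
  ],
  "grip_force": 40
}}

```text
t: 10.55
eef_pos: [0.5124, -0.1034, 0.1562]
tool_rot: [0.001, 0.222, 0.975, -0.001]
contact_force: [-1.8, -2.6, 8.7]
gripper_width: 0.15
grasp_force: 40.8
```

```bash
cat > r.py <<'E'
from h import *
o,p,r=cur(); y=r.as_matrix()[:,1]; print('yaw',round(np.degrees(np.arctan2(y[1],y[0])),2),'tq',o['torque'].round(3),'q7',o['joint_torque'][6].round(3),'F',o['contact_force'].round(1),p.round(4),round(o['t'],2),round(o['gripper_width'],3))
E
python3 r.py
```

```text
yaw 64.31 tq [-0.391  0.574  0.062] q7 -0.054 F [-1.8 -2.6  8.7] [ 0.5124 -0.1034  0.1562] 10.55 0.15
```

Emit:
{"fn": "drive_tool", "kwargs": {
  "deltas": [
    {"gripper":240,"offset":[0,0,0],"angular":[0,0,0.06]},
    {"gripper":240,"offset":[0,0,0],"angular":[0,0,0.12]},
    {"gripper":240,"offset":[0,0,0],"angular":[0,0,0.18]},
    {"gripper":240,"offset":[0,0,0],"angular":[0,0,0.18]}
  ]
}}

```text
t: 10.95
eef_pos: [0.5123, -0.1036, 0.1562]
tool_rot: [0.001, 0.291, 0.957, -0.001]
contact_force: [-2.5, -2.7, 9.0]
gripper_width: 0.152
grasp_force: 40.8
```

```bash
python3 r.py
```

```text
yaw 56.11 tq [-0.613  0.602 -0.055] q7 -0.281 F [-2.5 -2.7  9. ] [ 0.5123 -0.1036  0.1562] 10.95 0.152
```

Emit:
{"fn": "drive_tool", "kwargs": {
  "deltas": [
    {"gripper":240,"offset":[0,0,0],"angular":[0,0,0.06]},
    {"gripper":240,"offset":[0,0,0],"angular":[0,0,0.12]},
    {"gripper":240,"offset":[0,0,0],"angular":[0,0,0.12]}
  ]
}}

```text
t: 11.25
eef_pos: [0.5122, -0.1038, 0.1561]
tool_rot: [0.001, 0.336, 0.942, -0.001]
contact_force: [-2.6, -3.0, 10.0]
gripper_width: 0.148
grasp_force: 40.9
```

```bash
python3 r.py
```

```text
yaw 50.71 tq [-0.67   0.678 -0.063] q7 -0.281 F [-2.6 -3.  10. ] [ 0.5122 -0.1038  0.1561] 11.25 0.148
```

Emit:
{"fn": "drive_tool", "kwargs": {
  "deltas": [
    {"gripper":240,"offset":[0,0,0],"angular":[0,0,0.06]},
    {"gripper":240,"offset":[0,0,0],"angular":[0,0,0.12]},
    {"gripper":240,"offset":[0,0,0],"angular":[0,0,0.12]}
  ]
}}

```text
t: 11.55
eef_pos: [0.5121, -0.1039, 0.1561]
tool_rot: [0.001, 0.38, 0.925, -0.001]
contact_force: [-4.2, -3.1, 9.7]
gripper_width: 0.147
grasp_force: 40.9
```

```bash
python3 r.py
```

```text
yaw 45.3 tq [-0.746  0.795 -0.085] q7 -0.282 F [-4.2 -3.1  9.7] [ 0.5121 -0.1039  0.1561] 11.55 0.147
```

Emit:
{"fn": "drive_tool", "kwargs": {
  "deltas": [
    {"gripper":240,"offset":[0,-0.002,0],"angular":[0,0,0.04]},
    {"gripper":240,"offset":[0,-0.002,0],"angular":[0,0,0.04]},
    {"gripper":240,"offset":[0,-0.002,0],"angular":[0,0,0.04]}
  ]
}}

```text
t: 11.85
eef_pos: [0.5118, -0.1041, 0.1562]
tool_rot: [0.002, 0.394, 0.919, 0.0]
contact_force: [-0.1, -1.6, 8.8]
gripper_width: 0.151
grasp_force: 40.7
```

```bash
python3 r.py
```

```text
yaw 43.64 tq [-0.13   0.07  -0.073] q7 0.055 F [-0.1 -1.6  8.8] [ 0.5118 -0.1041  0.1562] 11.85 0.151
```

Emit:
{"fn": "drive_tool", "kwargs": {
  "deltas": [
    {"gripper":240,"offset":[0,0,0],"angular":[0,0,0.04]},
    {"gripper":240,"offset":[0,0,0],"angular":[0,0,0.04]},
    {"gripper":240,"offset":[0,0,0],"angular":[0,0,0.04]}
  ]
}}

```text
t: 12.15
eef_pos: [0.5117, -0.1042, 0.1562]
tool_rot: [0.001, 0.408, 0.913, 0.0]
contact_force: [0.0, -0.6, 8.1]
gripper_width: 0.149
grasp_force: 40.7
```

```bash
python3 r.py
```

```text
yaw 41.84 tq [-0.2    0.049 -0.069] q7 0.047 F [ 0.  -0.6  8.1] [ 0.5117 -0.1042  0.1562] 12.15 0.149
```

Emit:
{"fn": "drive_tool", "kwargs": {
  "deltas": [
    {"gripper":240,"offset":[0,0,0],"angular":[0,0,0.04]},
    {"gripper":240,"offset":[0,0,0],"angular":[0,0,0.04]},
    {"gripper":240,"offset":[0,0,0],"angular":[0,0,0.04]}
  ]
}}

```text
t: 12.45
eef_pos: [0.5117, -0.1042, 0.1561]
tool_rot: [0.001, 0.422, 0.906, 0.0]
contact_force: [-0.5, -1.5, 8.4]
gripper_width: 0.15
grasp_force: 40.8
```

```bash
python3 r.py
```

```text
yaw 40.05 tq [-0.212  0.102 -0.131] q7 0.046 F [-0.5 -1.5  8.4] [ 0.5117 -0.1042  0.1561] 12.45 0.15
```

Emit:
{"fn": "drive_tool", "kwargs": {
  "deltas": [
    {"gripper":240,"offset":[0,0,0],"angular":[0,0,0.04]},
    {"gripper":240,"offset":[0,0,0],"angular":[0,0,0.04]},
    {"gripper":240,"offset":[0,0,0],"angular":[0,0,0.04]}
  ]
}}

```text
t: 12.75
eef_pos: [0.5117, -0.1043, 0.1562]
tool_rot: [0.001, 0.436, 0.9, 0.0]
contact_force: [-0.2, -0.8, 8.2]
gripper_width: 0.153
grasp_force: 40.8
```

```bash
python3 r.py
```

```text
yaw 38.24 tq [-0.186  0.065 -0.068] q7 0.046 F [-0.2 -0.8  8.2] [ 0.5117 -0.1043  0.1562] 12.75 0.153
```

Emit:
{"fn": "drive_tool", "kwargs": {
  "deltas": [
    {"gripper":240,"offset":[0,0,0],"angular":[0,0,0.04]},
    {"gripper":240,"offset":[0,0,0],"angular":[0,0,0.04]},
    {"gripper":240,"offset":[0,0,0],"angular":[0,0,0.04]}
  ]
}}

```text
t: 13.05
eef_pos: [0.5116, -0.1043, 0.1561]
tool_rot: [0.001, 0.451, 0.893, 0.0]
contact_force: [-0.6, -1.6, 7.9]
gripper_width: 0.146
grasp_force: 40.8
```

```bash
python3 r.py
```

```text
yaw 36.44 tq [-0.268  0.195 -0.068] q7 0.046 F [-0.6 -1.6  7.9] [ 0.5116 -0.1043  0.1561] 13.05 0.146
```

Emit:
{"fn": "drive_tool", "kwargs": {
  "deltas": [
    {"gripper":240,"offset":[0,0,0],"angular":[0,0,0.04]},
    {"gripper":240,"offset":[0,0,0],"angular":[0,0,0.04]},
    {"gripper":240,"offset":[0,0,0],"angular":[0,0,0.04]}
  ]
}}

```text
t: 13.35
eef_pos: [0.5116, -0.1043, 0.1561]
tool_rot: [0.001, 0.465, 0.886, 0.0]
contact_force: [-0.2, -1.0, 7.8]
gripper_width: 0.151
grasp_force: 40.8
```

```bash
python3 r.py
```

```text
yaw 34.64 tq [-0.246  0.199 -0.07 ] q7 0.036 F [-0.2 -1.   7.8] [ 0.5116 -0.1043  0.1561] 13.35 0.151
```

Emit:
{"fn": "drive_tool", "kwargs": {
  "deltas": [
    {"gripper":240,"offset":[0,0,0],"angular":[0,0,0.04]},
    {"gripper":240,"offset":[0,0,0],"angular":[0,0,0.04]},
    {"gripper":240,"offset":[0,0,0],"angular":[0,0,0.04]}
  ]
}}

```text
t: 13.65
eef_pos: [0.5115, -0.1044, 0.1561]
tool_rot: [0.001, 0.478, 0.878, 0.0]
contact_force: [-1.0, -1.0, 8.6]
gripper_width: 0.15
grasp_force: 40.8
```

```bash
python3 r.py
```

```text
yaw 32.85 tq [-0.297  0.19   0.006] q7 -0.016 F [-1.  -1.   8.6] [ 0.5115 -0.1044  0.1561] 13.65 0.15
```

Emit:
{"fn": "drive_tool", "kwargs": {
  "deltas": [
    {"gripper":240,"offset":[0,0,0],"angular":[0,0,0.04]},
    {"gripper":240,"offset":[0,0,0],"angular":[0,0,0.04]},
    {"gripper":240,"offset":[0,0,0],"angular":[0,0,0.04]}
  ]
}}

```text
t: 13.95
eef_pos: [0.5115, -0.1044, 0.1561]
tool_rot: [0.001, 0.492, 0.871, 0.0]
contact_force: [-1.4, -1.6, 9.0]
gripper_width: 0.151
grasp_force: 40.8
```

```bash
python3 r.py
```

```text
yaw 31.06 tq [-0.319  0.265  0.082] q7 -0.068 F [-1.4 -1.6  9. ] [ 0.5115 -0.1044  0.1561] 13.95 0.151
```

The lock plate has started to bite: the reading rises from yaw of about 35°, and I'm now about 4° past that, or roughly 0.08 N·m. One more small step.

Emit:
{"fn": "drive_tool", "kwargs": {
  "deltas": [
    {"gripper":240,"offset":[0,0,0],"angular":[0,0,0.04]},
    {"gripper":240,"offset":[0,0,0],"angular":[0,0,0.04]},
    {"gripper":240,"offset":[0,0,0],"angular":[0,0,0.04]}
  ]
}}

```text
t: 14.25
eef_pos: [0.5115, -0.1044, 0.1562]
tool_rot: [0.001, 0.506, 0.863, -0.0]
contact_force: [-1.7, -2.0, 8.7]
gripper_width: 0.151
grasp_force: 40.9
```

```bash
python3 r.py
```

```text
yaw 29.27 tq [-0.31   0.326  0.136] q7 -0.119 F [-1.7 -2.   8.7] [ 0.5115 -0.1044  0.1562] 14.25 0.151
```

All the estimates now say 0.12–0.2 N·m above the free reading, which is snug. I'll release and rise.

Emit:
{"fn": "drive_tool", "kwargs": {
  "deltas": [
    {"gripper":200,"offset":[0,0,0],"angular":[0,0,0]},
    {"gripper":140,"offset":[0,0,0],"angular":[0,0,0]},
    {"gripper":140,"offset":[0,0,0],"angular":[0,0,0]},
    {"gripper":140,"offset":[0,0,-0.02],"angular":[0,0,0]},
    {"gripper":140,"offset":[0,0,-0.05],"angular":[0,0,0]}
  ]
}}

```text
t: 14.75
eef_pos: [0.5092, -0.1037, 0.2036]
tool_rot: [-0.002, 0.505, 0.863, -0.001]
contact_force: [0.4, 0.2, -0.0]
gripper_width: 0.447
grasp_force: 0.0
```

Emit:
{"fn": "drive_tool", "kwargs": {
  "deltas": [
    {"gripper":140,"offset":[0,0,-0.04],"angular":[0,0,0]},
    {"gripper":140,"offset":[0,0,-0.08],"angular":[0,0,0]},
    {"gripper":140,"offset":[0,0,-0.12],"angular":[0,0,0]},
    {"gripper":140,"offset":[0,0,-0.14],"angular":[0,0,0]},
    {"gripper":140,"offset":[0,0,-0.14],"angular":[0,0,0]}
  ]
}}

```text
t: 15.25
eef_pos: [0.5119, -0.1038, 0.3479]
tool_rot: [0.003, 0.506, 0.863, 0.001]
contact_force: [0.3, -0.4, -0.8]
gripper_width: 0.448
grasp_force: 0.0
```

```bash
python3 - <<'E'
from h import *
w=optics.read_camera('wrist'); s=optics.read_camera('scene')[170:290,200:340]
c=np.zeros((355,800,3),np.uint8); c[:280,:327]=cv2.convertScaleAbs(cv2.resize(s,(327,280),interpolation=cv2.INTER_CUBIC),alpha=1.2); c[:,327:]=cv2.resize(w,(473,355))
cv2.imwrite('pics/c7.png',c)
E
python3 r.py
```

```text
yaw 29.25 tq [ 0.072  0.063 -0.041] q7 0.017 F [-0.2  0.8 -0.8] [ 0.5102 -0.1039  0.3444] 15.35 0.451
```

View pics/c7.png

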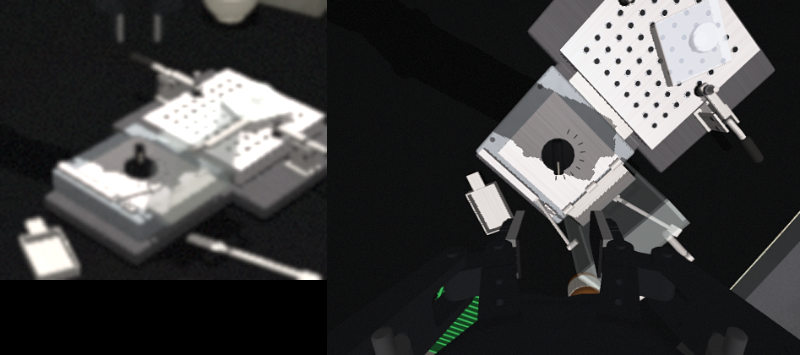

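The wrist view shows the cover still propped back, near (640,215). The knob pointer at (558,168) is where I left it, and the boat, tamper and spatula haven't moved. Handing in.

```bash
python3 -c "
from station import bot
print(bot.hand_in())"
```

```text
the job is handed in; nothing more can be done
None
```

The cover is propped open on its stay, and the lock knob is turned clockwise until snug, an estimated 0.12–0.2 N·m above free drag. The gripper is clear, and the job was handed in at about 15 s; no verdict came back.

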